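# Unscrew the filler cap of a gear unit

### The arm

A 6-joint arm with a two-finger parallel gripper is mounted at the origin on a cart in front of the work surface, level with it; the furniture and walls round the work are solid. World frame = base frame: x ahead of the robot, y to its left, z up, the work surface at z = 0. Lengths are in m, angles in rad, forces in N, time in s.
With the tool pointing down it reaches from about 0.35 to 0.775 m from the base axis. Payload 5.5 kg.
Tool frame: the origin (TCP) lies on the centre line of the jaws, within the pads' length; the fingertips stand 11 mm ahead of it and the grasp point (between the pads) lies 8 mm behind it (env.tip_reach is the distance from the TCP to the fingertips, in m); z points along the fingers, x is the direction in which the jaws open and shut, and the axes are right-handed (so a half turn about z gives the same grasp; the last joint's range is limited). The gripper opens to 85 mm and grips with 20 to 120 N. Pads are 22 mm wide; open, the fingers measure 114 mm over their backs; the gripper's body (76 mm by 85 mm) begins 54 mm behind the grasp point. The pads swing forward as they close: fully open they stand 13 mm farther back than shut.
Start: joints at [1.201, 0.313, 0.046, 1.304, 0, 1.431], TCP at [0.131, 0.56, 0.218] pointing down, gripper open.
Joint ranges: [-2.76, 2.76], [-0.86, 1.69], [-1.03, 1.26], [-2.2, 2.34], [-1.47, 1.5], [-3.14, 3.14]. Speed limits (rad/s): [2.57, 2.57, 3.14, 3.14, 3.14, 3.14].

### API

Orientations are given as a unit quaternion [w, x, y, z].
In Python, from workcell import env gives the robot as it stands.
- The arm moves only by the tool carry_out, never from a script. Its argument "moves" is one flat list of numbers, 7 for each row, row after row: the gripper command: -1 is shut, 1 is fully open, values between are in proportion, then the shift along the tool's x, y, z in m, then the turn, a rotation vector about the tool's x, y, z in degrees. A call has exactly 5 rows; each row shifts and turns the pose as measured when the row begins, along the tool's axes as they then stand; what a row does not reach is not made up. A row lasts 1/8 s, in which the tool goes at most 62.5 mm and 10.7 degrees, less where a joint would pass 70% of its speed; a pose out of reach is approached as far as the arm can. A call is refused whole if a number of a shift passes 0.0625 or a number of a turn 10.7, either way. A call with a gripper value outside its range is refused whole. The fingers move at their own pace and stop on an object; "squeeze" is the grip in N (left out, the last holds). Time passes only in rows, so rows that do not move let the fingers close, or fill a call up. It gives the time, the measured TCP pose, the force and the opening at its end, in the units of the state.
- env.get_state(): the state, without advancing time (a new reading comes with each control period).
- env.read_camera(name): name is "side" or "top"; returns the picture (384x512x3 uint8, red, green, blue); there is no depth.
- env.calibration(name): a dict with "camera_matrix" (3x3 intrinsics, pixels), "rvec" (rotation vector, rad) and "tvec" (3), from world to camera coordinates, as OpenCV has them. Camera axes: x right, y down, z forward; pixel columns grow to the right and rows downward; lengths in m; the calibration is good to about 2 mm. A picture is of the moment at which its call begins. calibration takes no time and is no camera call.
- env.hand_in(): hands the job in, once; it reports no verdict.
The state is a dict: "clock": time; "joint_pos": joint angles; "qvel": joint speeds; "tau": joint torques, N m; "tcp_pos": TCP position; "orientation": TCP orientation; "wrist_force": force on the tool from outside, world axes, zero at the start; "ft_torque": the same for the moment, N m; "finger_gap": finger opening in m.
Only numpy, scipy, OpenCV 4.12 (cv2) and the standard library are available. Lean on these libraries where they do the work, as an engineer would, in place of code of your own. Each camera call takes 0.05 s, during which the arm holds its last target. There are 200 camera calls.

### The job

Unscrew the round black cap from the filler neck on top of the gear unit (turn it counter-clockwise seen from above, in several short regrasped turns, until it comes off the thread) and lift it clear. Set it down flat, open side down, in the shallow steel tray; do not drop it, and leave the small things lying about where they are.

Things in the scene. Friction and masses are not known exactly. Their poses are not given: they have to be found in the camera images.
- cap_center (a point): Centre (half-way up) of the round black screw cap with finely ribbed sides, upright on the filler neck: 58 mm across, 44 mm high, about 60 g; z is its axis (up). Upper 18 mm solid, lower 26 mm a hollow skirt over the neck. It stays where it is left between turns, turns easily, and cannot be pulled off before it is unscrewed. Once free it must rise 25 mm more to clear the neck.
- cap: The same cap; origin at the centre of its underside (22 mm below cap_center), z up. At the start its x axis lies within 0.25 rad of the gear unit's x. Right-hand thread: counter-clockwise seen from above it rises 3.8 mm per radian, with about 2 mm of axial play either way. It lifts off freely after 3.1 to 3.9 rad (about 0.6 turn) from the start; turning on to 4.5 rad does no harm.
- neck_top (a point): Centre of the top rim of the aluminium filler neck, 138 mm above the worktop, on the neck's vertical axis. The neck is 35 mm across (45 mm over its outside thread ridges). The seated cap's underside is 26 mm below this point, 17 mm above the boss below; its top is 18 mm above this point.
- gear_unit: Grey gear unit bolted to the worktop (fixed): base plate 150 x 120 x 10 mm, housing 115 x 96 mm, top at 90 mm, boss 54 mm across up to 95 mm round the neck in the middle. Output shaft to -x (94 mm from centre, 45 mm high), dark motor 64 mm thick to +x (134 mm from centre, top at 85 mm). Origin: centre of the base's underside, straight below the neck.
- tray: Open shallow tray of plain steel, 160 x 160 mm, rim 14 mm high, walls 4 mm, fixed to the worktop. Origin: centre of its underside.
- tray_in (a point): Centre of the tray's inner floor (152 x 152 mm inside).
- cream_jar: Bystander: small white ointment jar with grey lid, 51 mm across, 40 mm high; origin at the centre of its underside.
- black_tape: Bystander: small roll of black tape lying flat, 60 mm across, 18 mm high; origin at the centre of its underside.
- marker_b: Bystander: pen lying on the worktop, about 140 mm long, 13 mm thick; origin at its middle on the worktop.
Things that resemble listed ones, but are neither listed nor needed, are in the scene too. Several things have the shape of the tray; the one meant has the colours described above.

How it is judged:
By the outcome, as a careful person would: the job done as asked, in the order asked, and still so for the second after the job is handed in, with the robot touching nothing.
It also fails if it takes over 64 s, if anything falls off the work surface, if the arm or the gripper's body presses on something with over 40 N, if the wrist force passes 120 N, or if a joint passes its speed limit or range.

## Working session

There is one attempt and no reset: what is moved stays moved. The work goes in short steps, Python scripts to look and compute and a tool call to move; the robot and the scene stay as the last step left them, time stands still between calls to the robot, and variables do not carry over. Pictures are saved under pics/ and viewed, about 8 in all and at most 12, crops included, and the job is handed in when it is done.

Besides the shell and the picture viewer there is one more tool, called after ">>>" by a JSON object that holds its "op" and its "data", one argument or row to a line. carry_out: Moves the arm, as the interface text tells. Its arguments: {"type":"object","properties":{"moves":{"type":"array"},"squeeze":{"type":"number"}},"required":["moves"]}

```bash
mkdir -p pics; ls
python3 - <<'E'
from workcell import env
import cv2
for n in("side","top"):
    cv2.imwrite(f"pics/{n}0.png",cv2.cvtColor(env.read_camera(n),cv2.COLOR_RGB2BGR))
    c=env.calibration(n);R=cv2.Rodrigues(c["rvec"])[0];print(n,c["camera_matrix"].round(1).tolist(),(-R.T@c["tvec"].ravel()).round(3),R.round(2).tolist())
print(env.get_state())
E
```

```text
pics
side [[368.4, 0.0, 252.5], [0.0, 368.4, 193.6], [0.0, 0.0, 1.0]] [ 0.049 -0.842  0.626] [[0.83, -0.55, -0.01], [-0.28, -0.42, -0.86], [0.47, 0.72, -0.5]]
top [[418.9, 0.0, 248.6], [0.0, 418.9, 194.4], [0.0, 0.0, 1.0]] [ 0.216 -0.131  1.454] [[-0.03, -1.0, -0.01], [-0.97, 0.03, -0.22], [0.22, -0.0, -0.97]]
{'clock': 0.1, 'joint_pos': array([1.20138826e+00, 3.13924182e-01, 4.50637456e-02, 1.30355407e+00,
       1.82045180e-05, 1.43118339e+00]), 'qvel': array([ 0.00083273, -0.00270585,  0.00214962, -0.00067263, -0.00089539,
       -0.00168452]), 'tau': array([ 2.58000218e-03, -4.81727064e+01,  2.99243706e+01,  1.26703887e-02,
       -1.22947881e-04, -2.20112321e-05]), 'tcp_pos': array([0.13081237, 0.55944074, 0.21758687]), 'orientation': array([ 4.01792704e-04,  7.83510448e-01,  6.21378083e-01, -7.02334762e-04]), 'wrist_force': array([-0.66172642, -0.20907557, -0.18145855]), 'ft_torque': array([ 0.0429817 ,  0.01732483, -0.0161154 ]), 'finger_gap': 0.08541536811392564}
```

View pics/side0.png

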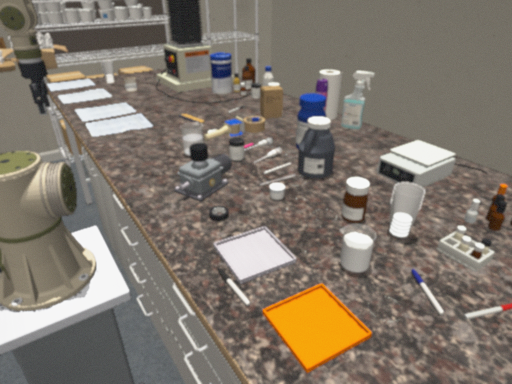

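View pics/top0.png

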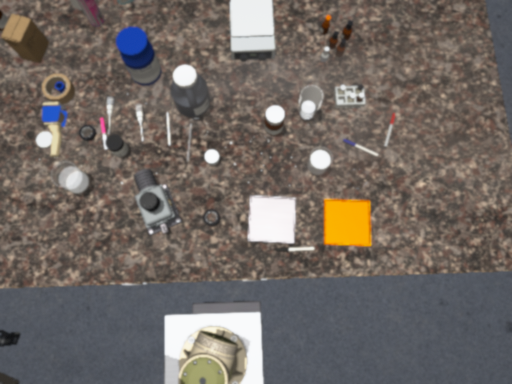

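The side picture shows the gear unit at (203,175) with a black cap at (199,152), a pale metallic tray at (254,252) and an orange tray at (316,324). In the top picture the cap is at (149,202), the pale tray at (272,219) and the orange tray at (347,222).

These could be mistaken for the cap (top picture): the gear unit cap (149,202), the dark-lidded jar (117,145), the black tape (211,217) and the ring (87,131). For the tray: pale (272,219) and orange (347,222). I choose the cap on the gear unit and the pale tray, and check both in one close crop.

Run:
```python
import cv2,numpy as np
t=cv2.imread("pics/top0.png");s=cv2.imread("pics/side0.png")
a=cv2.resize(t[160:250,120:220],(400,360),interpolation=3)   # x4
b=cv2.resize(s[130:230,160:260],(400,400),interpolation=3)[:360] #x4
c=cv2.resize(t[185:255,240:320],(320,280),interpolation=3) #x4
d=cv2.resize(s[215:295,200:300],(300,240),interpolation=3) #x3
e=np.zeros((600,800,3),np.uint8)
e[:360,:400]=a;e[:360,400:]=b
c=c[:240];e[360:,:320]=c;e[360:,400:700]=d
cv2.imwrite("pics/crop1.png",e)
```

```text
(no output)
```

View pics/crop1.png

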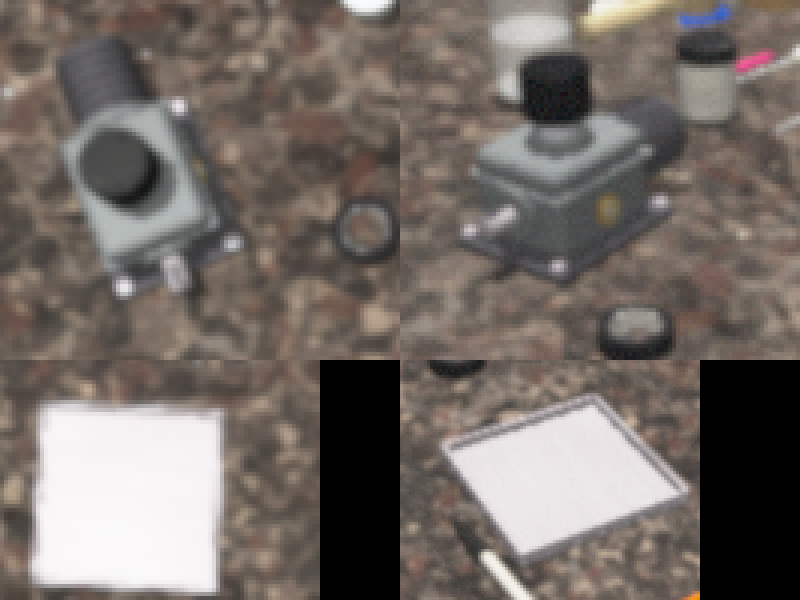

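```bash
cat > h.py <<'E'
import cv2,numpy as np
from workcell import env
def ray(n,u,v):
    c=env.calibration(n);R=cv2.Rodrigues(np.array(c["rvec"]))[0];K=np.array(c["camera_matrix"])
    return -R.T@np.ravel(c["tvec"]), R.T@np.linalg.solve(K,[u,v,1.])
def at(n,p,z):
    o,d=ray(n,*p);return (o+d*(z-o[2])/d[2])
def proj(n,P):
    c=env.calibration(n);return cv2.projectPoints(np.array(P,float).reshape(-1,3),np.array(c["rvec"]),np.array(c["tvec"]),np.array(c["camera_matrix"]),None)[0][:,0]
def tri(a,b):
    o1,d1=a;o2,d2=b;d1=d1/np.linalg.norm(d1);d2=d2/np.linalg.norm(d2)
    s=np.linalg.lstsq(np.c_[d1,-d2],o2-o1,rcond=None)[0];p=o1+s[0]*d1;q=o2+s[1]*d2
    return (p+q)/2,np.linalg.norm(p-q)
E
python3 - <<'E'
from h import *
f=lambda p,x0,y0,ox,oy,s:((p[0]-x0+.5)/s-.5+ox,(p[1]-y0+.5)/s-.5+oy)
T=lambda p:f(p,0,0,120,160,4);S=lambda p:f(p,400,0,160,130,4)
print("cap top",at("top",T((116,164)),.156).round(4),"side",at("side",S((556.5,87)),.134).round(4))
print("motor",at("top",T((95,45)),.075).round(3),"shaft",at("top",T((180,290)),.045).round(3), "bolts",[at("top",T(p),.012).round(3) for p in((123,287),(233,243))])
TT=[at("top",f(p,0,360,240,185,4),.014).round(4) for p in((40,403),(222,410),(217,592),(32,584))]
SS=[at("side",f(p,400,360,200,215,3),.014).round(4) for p in((443,445),(595,397),(688,490),(520,560))]
print(TT,np.mean(TT,0));print(SS,np.mean(SS,0))
E
```

```text
cap top [0.506  0.1832 0.156 ] side [0.5147 0.1921 0.134 ]
motor [0.629 0.223 0.075] shaft [0.42  0.154 0.045] bolts [array([0.429, 0.21 , 0.012]), array([0.464, 0.115, 0.012])]
[array([ 0.5442, -0.1384,  0.014 ]), array([ 0.5323, -0.2983,  0.014 ]), array([ 0.3725, -0.2846,  0.014 ]), array([ 0.3849, -0.126 ,  0.014 ])] [ 0.458475 -0.211825  0.014   ]
[array([ 0.3917, -0.127 ,  0.014 ]), array([ 0.5464, -0.1428,  0.014 ]), array([ 0.5341, -0.2968,  0.014 ]), array([ 0.3728, -0.2885,  0.014 ])] [ 0.46125  -0.213775  0.014   ]
```

Run:
```python
from h import *
a=np.linspace(0,2*np.pi,48)
def hull(n,x,y,r,s=8):
    P=np.array([[x+r*np.cos(t),y+r*np.sin(t),z] for z in(.112,.156) for t in a])
    return cv2.convexHull(np.round((proj(n,P)+.5)*s-.5-OFF[n]).astype(np.int32))
OFF={"top":np.array([130,180])*8,"side":np.array([180,130])*8}
im={}
for n in OFF:
    g=cv2.imread(f"pics/{n}0.png",0);x,y=OFF[n]//8
    im[n]=cv2.resize(g[y:y+45,x:x+45],None,fx=8,fy=8,interpolation=3).astype(float)
def score(n,x,y):
    i=np.zeros(im[n].shape,np.uint8);o=i.copy()
    cv2.fillPoly(i,[hull(n,x,y,.029)],1);cv2.fillPoly(o,[hull(n,x,y,.034)],1);o=cv2.dilate(o,np.ones((9,9)))-cv2.dilate(i,np.ones((5,5)))
    return np.minimum(im[n],110)[o>0].mean()-im[n][i>0].mean()
X=np.arange(.495,.526,.001);Y=np.arange(.17,.205,.001)
S={n:np.array([[score(n,x,y) for y in Y] for x in X]) for n in im}
for k,m in {"top":S["top"],"side":S["side"],"sum":S["top"]+S["side"]}.items():
    q=np.unravel_index(m.argmax(),m.shape);print(k,X[q[0]],Y[q[1]],m.max())
b=(X[q[0]],Y[q[1]])
out=[]
for n in im:
    c=cv2.cvtColor(im[n].astype(np.uint8),8);cv2.polylines(c,[hull(n,*b,.029)],1,(0,255,255));out.append(c)
cv2.imwrite("pics/fit.png",np.hstack(out))
```

```text
Traceback (most recent call last):
  File "h.py", line 9, in proj
    c=env.calibration(n);return cv2.projectPoints(np.array(P,float).reshape(-1,3),np.array(c["rvec"]),np.array(c["tvec"]),np.array(c["camera_matrix"]),None)[0][:,0]
ValueError: time passes only in moves, steps and waits
```

```bash
sed -i 's/env.calibration(n)/cal(n)/; 2a from functools import lru_cache\n@lru_cache\ndef cal(n): return env.calibration(n)' h.py
cat > fit.py <<'E'
from h import *
a=np.linspace(0,2*np.pi,48)
def hull(n,x,y,r,s=8):
    P=np.array([[x+r*np.cos(t),y+r*np.sin(t),z] for z in(.112,.156) for t in a])
    return cv2.convexHull(np.round((proj(n,P)+.5)*s-.5-OFF[n]).astype(np.int32))
OFF={"top":np.array([130,180])*8,"side":np.array([180,130])*8}
im={}
for n in OFF:
    g=cv2.imread(f"pics/{n}0.png",0);x,y=OFF[n]//8
    im[n]=cv2.resize(g[y:y+45,x:x+45],None,fx=8,fy=8,interpolation=3).astype(float)
def score(n,x,y):
    i=np.zeros(im[n].shape,np.uint8);o=i.copy()
    cv2.fillPoly(i,[hull(n,x,y,.029)],1);cv2.fillPoly(o,[hull(n,x,y,.034)],1);o=cv2.dilate(o,np.ones((9,9)))-cv2.dilate(i,np.ones((5,5)))
    return np.minimum(im[n],110)[o>0].mean()-im[n][i>0].mean()
X=np.arange(.495,.526,.001);Y=np.arange(.17,.205,.001)
S={n:np.array([[score(n,x,y) for y in Y] for x in X]) for n in im}
for k,m in {"top":S["top"],"side":S["side"],"sum":S["top"]+S["side"]}.items():
    q=np.unravel_index(m.argmax(),m.shape);print(k,X[q[0]],Y[q[1]],m.max())
b=(X[q[0]],Y[q[1]])
out=[]
for n in im:
    c=cv2.cvtColor(im[n].clip(0,255).astype(np.uint8),8);cv2.polylines(c,[hull(n,*b,.029)],1,(0,255,255));out.append(c)
cv2.imwrite("pics/fit.png",np.hstack(out))
E
python3 fit.py
```

```text
top 0.505 0.18200000000000002 38.35015323825567
side 0.513 0.18900000000000003 59.74122584312397
sum 0.509 0.18300000000000002 91.61236463674975
```

View pics/fit.png

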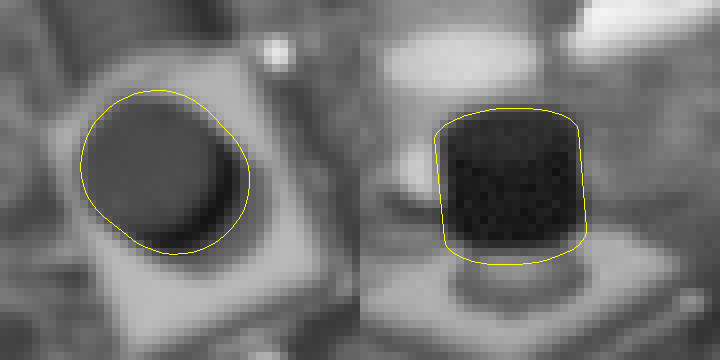

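The cap fits at about (0.509, 0.184), good to a few mm. The tray is at (0.460, -0.213) with sides of about 160 mm, which matches the description. I move above the cap.

>>> {"op": "carry_out", "data": {
  "moves": [1,-0.028,0.045,0,0,0,0,1,-0.028,0.045,0,0,0,0,1,-0.028,0.045,0,0,0,0,1,-0.028,0.045,0,0,0,0,1,-0.028,0.045,0,0,0,0],
  "squeeze": 40
}}

```text
clock: 0.72
tcp_pos: [0.3202, 0.3689, 0.215]
orientation: [0.001, 0.781, 0.625, -0.002]
wrist_force: [0.8, -0.1, 1.5]
finger_gap: 0.0853
```

>>> {"op": "carry_out", "data": {
  "moves": [1,-0.028,0.045,0,0,0,0,1,-0.028,0.045,0,0,0,0,1,-0.028,0.045,0,0,0,0,1,-0.028,0.045,0,0,0,0,1,0,0,0,0,0,0]
}}

```text
clock: 1.35
tcp_pos: [0.4768, 0.2116, 0.2133]
orientation: [0.001, 0.782, 0.623, -0.003]
wrist_force: [-0.6, 1.6, 0.1]
finger_gap: 0.0854
```

>>> {"op": "carry_out", "data": {
  "moves": [1,-0.01,0.019,0,0,0,0,1,-0.01,0.019,0,0,0,0,1,0,0,-0.004,0,0,0,1,0,0,0,0,0,0,1,0,0,0,0,0,0]
}}

```text
clock: 1.98
tcp_pos: [0.5075, 0.1844, 0.2164]
orientation: [-0.001, 0.782, 0.623, -0.005]
wrist_force: [-0.1, -0.4, 0.1]
finger_gap: 0.085
```

Run:
```python
from h import *
s=env.get_state();print(s["tcp_pos"].round(4),s["joint_pos"].round(3),s["orientation"].round(4))
o=[]
for n,c in(("side",(165,100)),("top",(105,165))):
    g=cv2.cvtColor(env.read_camera(n),4);cv2.imwrite(f"pics/{n}1.png",g)
    o.append(cv2.resize(g[c[1]:c[1]+80,c[0]:c[0]+80],None,fx=5,fy=5,interpolation=3))
    print(proj(n,[s["tcp_pos"],s["tcp_pos"]+[0,0,-.011]]).round(1).tolist())
cv2.imwrite("pics/near1.png",np.hstack(o))
```

```text
[0.5075 0.1844 0.2164] [ 0.201  0.254 -0.039  1.287 -0.002  0.426] [-0.0012  0.7818  0.6235 -0.0048]
[[195.7, 128.7], [196.0, 132.0]]
[[143.5, 196.0], [144.4, 196.8]]
```

View pics/near1.png

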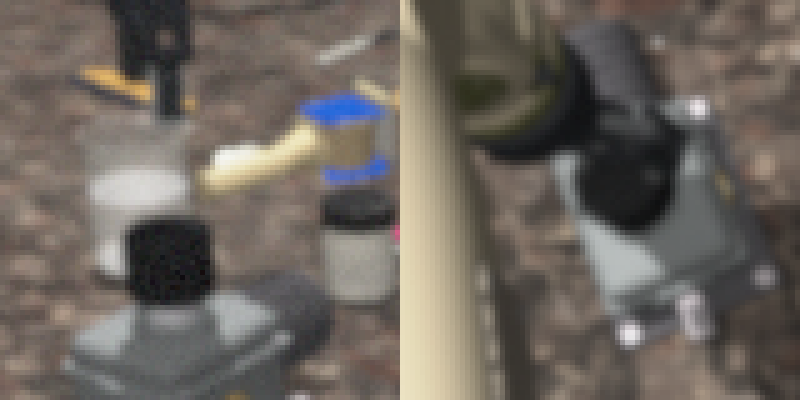

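The fingers stand over the cap: fingertips at about (196,124) in the side picture, cap at (199,152), which agrees with the projections. I descend.

>>> {"op": "carry_out", "data": {
  "moves": [1,0.001,0.002,0.02,0,0,0,1,0,0,0.02,0,0,0,1,0,0,0.02,0,0,0,1,0,0,0.02,0,0,0,1,0,0,0.01,0,0,0],
  "squeeze": 25
}}

```text
clock: 2.7
tcp_pos: [0.5087, 0.1867, 0.1257]
orientation: [-0.0, 0.781, 0.625, -0.003]
wrist_force: [0.6, 0.4, -0.1]
finger_gap: 0.0852
```

Run:
```python
from h import *
s=env.get_state();print(s["tcp_pos"].round(4),s["orientation"].round(4),s["wrist_force"].round(1),s["joint_pos"].round(3))
o=[]
for n,c in(("side",(165,110)),("top",(105,165))):
    g=cv2.cvtColor(env.read_camera(n),4)
    o.append(cv2.resize(g[c[1]:c[1]+80,c[0]:c[0]+80],None,fx=5,fy=5,interpolation=3))
cv2.imwrite("pics/near2.png",np.hstack(o))
```

```text
[0.5087 0.1867 0.1257] [-4.000e-04  7.808e-01  6.248e-01 -3.000e-03] [ 0.6  0.4 -0.1] [ 0.205  0.3   -0.204  1.072 -0.002  0.426]
```

View pics/near2.png

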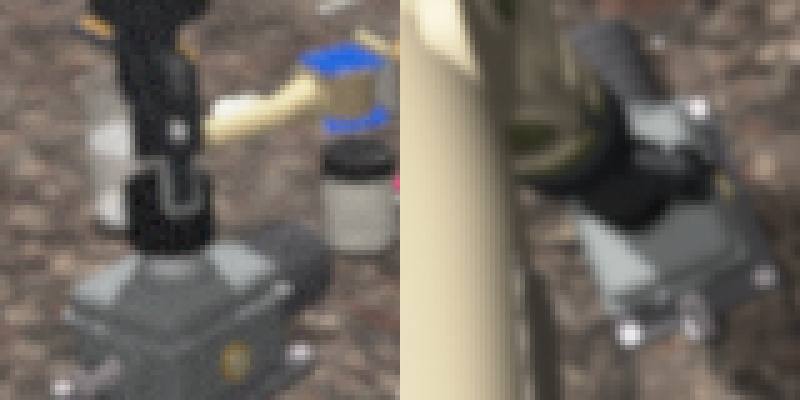

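The jaws straddle the cap (side crop: near finger tip at (182,215), cap from row 170 to 250) and there is no contact force. I close in two stages and watch the force.

>>> {"op": "carry_out", "data": {
  "moves": [0.5,0,0,0,0,0,0,0.5,0,0,0,0,0,0,0.4,0,0,0,0,0,0,0.4,0,0,0,0,0,0,0.4,0,0,0,0,0,0],
  "squeeze": 25
}}

```text
clock: 3.42
tcp_pos: [0.5103, 0.1869, 0.1285]
orientation: [0.001, 0.781, 0.625, -0.001]
wrist_force: [-0.1, 0.3, -1.0]
finger_gap: 0.0599
```

>>> {"op": "carry_out", "data": {
  "moves": [0.3,0,0,0,0,0,0,-1,0,0,0,0,0,0,-1,0,0,0,0,0,0,-1,0,0,0,0,0,0,-1,0,0,0,0,0,0],
  "squeeze": 30
}}

```text
clock: 4.05
tcp_pos: [0.5104, 0.187, 0.1289]
orientation: [0.001, 0.781, 0.625, -0.001]
wrist_force: [-0.6, 0.5, 0.6]
finger_gap: 0.0566
```

Gripped, with almost no side force. First turn: −10° per row about tool z (counter-clockwise from above), rising with the thread.

>>> {"op": "carry_out", "data": {
  "moves": [-1,0,0,-0.0006,0,0,-10,-1,0,0,-0.0006,0,0,-10,-1,0,0,-0.0006,0,0,-10,-1,0,0,-0.0006,0,0,-10,-1,0,0,-0.0006,0,0,-10],
  "squeeze": 45
}}

```text
clock: 4.68
tcp_pos: [0.5096, 0.1869, 0.1304]
orientation: [-0.001, 0.431, 0.902, -0.002]
wrist_force: [0.3, -0.4, -1.1]
finger_gap: 0.0559
```

Run:
```python
from h import *
s=env.get_state();q=s["orientation"];print(s["tcp_pos"].round(4),np.degrees(2*np.arctan2(q[2],q[1])).round(1),s["wrist_force"].round(1),s["ft_torque"].round(2),s["joint_pos"].round(3),s["finger_gap"])
```

```text
[0.5096 0.1869 0.1304] 128.9 [ 0.3 -0.4 -1.1] [ 0.02 -0.   -0.02] [ 0.205  0.297 -0.196  1.081 -0.002 -0.475] 0.05587572302359857
```

>>> {"op": "carry_out", "data": {
  "moves": [0.7,0,0,0,0,0,0,0.7,0,0,0,0,0,0,0.7,0,0,0,0,0,0,0.7,0,0,0,0,0,0,0.7,0,0,-0.001,0,0,9.6]
}}

```text
clock: 5.3
tcp_pos: [0.5094, 0.1869, 0.131]
orientation: [-0.001, 0.51, 0.86, -0.002]
wrist_force: [0.1, 0.3, -0.6]
finger_gap: 0.0724
```

>>> {"op": "carry_out", "data": {
  "moves": [0.7,0,0,-0.001,0,0,9.6,0.7,0,0,0,0,0,9.6,0.7,0,0,0,0,0,9.6,0.7,0,0,0,0,0,9.6,0.4,0,0,0,0,0,0]
}}

```text
clock: 5.92
tcp_pos: [0.5096, 0.187, 0.1322]
orientation: [-0.0, 0.773, 0.635, -0.002]
wrist_force: [0.5, -0.2, -0.2]
finger_gap: 0.06
```

>>> {"op": "carry_out", "data": {
  "moves": [0.3,0,0,0,0,0,0,-1,0,0,0,0,0,0,-1,0,0,0,0,0,0,-1,0,0,0,0,0,0,-1,0,0,0,0,0,0]
}}

```text
clock: 6.55
tcp_pos: [0.5098, 0.1869, 0.1328]
orientation: [0.0, 0.771, 0.637, -0.002]
wrist_force: [0.1, -0.8, 2.2]
finger_gap: 0.0559
```

>>> {"op": "carry_out", "data": {
  "moves": [-1,0,0,-0.0008,0,0,-9.4,-1,0,0,-0.0008,0,0,-9.4,-1,0,0,-0.0008,0,0,-9.4,-1,0,0,-0.0008,0,0,-9.4,-1,0,0,-0.0008,0,0,-9.4]
}}

```text
clock: 7.18
tcp_pos: [0.5092, 0.1864, 0.1361]
orientation: [-0.001, 0.441, 0.898, -0.003]
wrist_force: [-0.2, -1.0, 1.7]
finger_gap: 0.0556
```

Run:
```python
from h import *
s=env.get_state();q=s["orientation"];print(s["tcp_pos"].round(4),np.degrees(2*np.arctan2(q[2],q[1])).round(1),s["wrist_force"].round(1),s["ft_torque"].round(2),s["joint_pos"].round(3),s["finger_gap"])
```

```text
[0.5092 0.1864 0.1361] 127.7 [-0.2 -1.   1.7] [-0.18  0.01 -0.07] [ 0.204  0.293 -0.187  1.096 -0.003 -0.453] 0.05560707674032117
```

>>> {"op": "carry_out", "data": {
  "moves": [0.7,0,0,0,0,0,0,0.7,0,0,0,0,0,0,0.7,0,0,0,0,0,0,0.7,0,0,0,0,0,0,0.7,0,0,0,0,0,9.6]
}}

```text
clock: 7.8
tcp_pos: [0.5089, 0.1864, 0.1354]
orientation: [-0.001, 0.519, 0.855, -0.003]
wrist_force: [-0.1, 0.7, 0.3]
finger_gap: 0.0725
```

>>> {"op": "carry_out", "data": {
  "moves": [0.7,0,0,0,0,0,9.6,0.7,0,0,0,0,0,9.6,0.7,0,0,0,0,0,9.6,0.7,0,0,0,0,0,9.6,0.4,0,0,0,0,0,0]
}}

```text
clock: 8.43
tcp_pos: [0.5089, 0.1865, 0.1353]
orientation: [-0.0, 0.779, 0.627, -0.003]
wrist_force: [0.2, 0.0, -0.7]
finger_gap: 0.0598
```

>>> {"op": "carry_out", "data": {
  "moves": [0.3,0,0,0,0,0,0,-1,0,0,0,0,0,0,-1,0,0,0,0,0,0,-1,0,0,0,0,0,0,-1,0,0,0,0,0,0]
}}

```text
clock: 9.05
tcp_pos: [0.5091, 0.1865, 0.1358]
orientation: [-0.0, 0.777, 0.629, -0.003]
wrist_force: [-0.7, -0.1, 1.0]
finger_gap: 0.0555
```

>>> {"op": "carry_out", "data": {
  "moves": [-1,0,0,-0.0007,0,0,-9.4,-1,0,0,-0.0007,0,0,-9.4,-1,0,0,-0.0007,0,0,-9.4,-1,0,0,-0.0007,0,0,-9.4,-1,0,0,-0.0007,0,0,-9.4]
}}

```text
clock: 9.68
tcp_pos: [0.509, 0.1852, 0.1391]
orientation: [-0.001, 0.45, 0.893, -0.004]
wrist_force: [0.1, -0.6, 0.9]
finger_gap: 0.0558
```

Run:
```python
from h import *
s=env.get_state();q=s["orientation"];print(s["tcp_pos"].round(4),np.degrees(2*np.arctan2(q[2],q[1])).round(1),s["wrist_force"].round(1),s["ft_torque"].round(2),s["joint_pos"].round(3),s["finger_gap"])
o=[]
for n,c in(("side",(165,110)),("top",(105,165))):
    g=cv2.cvtColor(env.read_camera(n),4)
    o.append(cv2.resize(g[c[1]:c[1]+80,c[0]:c[0]+80],None,fx=5,fy=5,interpolation=3))
cv2.imwrite("pics/near3.png",np.hstack(o))
```

```text
[0.509  0.1852 0.1391] 126.5 [ 0.1 -0.6  0.9] [-0.26  0.   -0.01] [ 0.204  0.292 -0.182  1.104 -0.005 -0.433] 0.055763426462990574
```

View pics/near3.png

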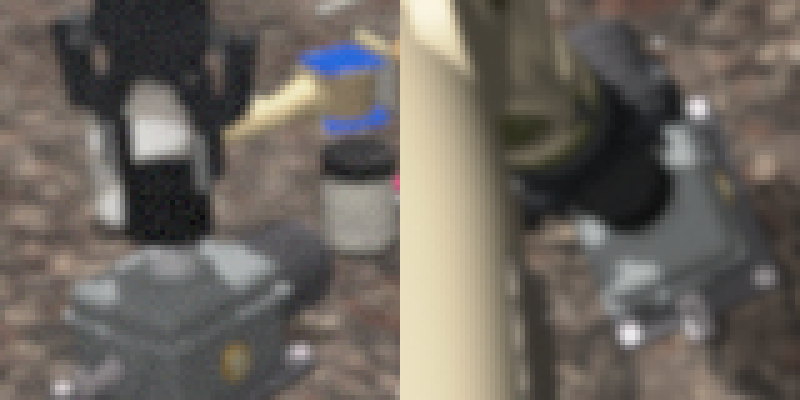

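The side crop shows the cap bottom moved up from row 250 to about 240, roughly 8 mm, with more of the neck visible. The thread is unscrewing. Two more turns.

>>> {"op": "carry_out", "data": {
  "moves": [0.7,0,0,0,0,0,0,0.7,0,0,0,0,0,0,0.7,0,0,0,0,0,0,0.7,0,0,0,0,0,0,0.7,0,0,0,0,0,9.6]
}}

```text
clock: 10.4
tcp_pos: [0.5086, 0.1857, 0.1385]
orientation: [-0.001, 0.53, 0.848, -0.004]
wrist_force: [-0.1, -0.3, 0.2]
finger_gap: 0.0725
```

>>> {"op": "carry_out", "data": {
  "moves": [0.7,0,0,0,0,0,9.6,0.7,0,0,0,0,0,9.6,0.7,0,0,0,0,0,9.6,0.7,0,0,0,0,0,9.6,0.4,0,0,0,0,0,0]
}}

```text
clock: 11.02
tcp_pos: [0.5085, 0.1857, 0.1384]
orientation: [0.0, 0.787, 0.617, -0.004]
wrist_force: [-0.9, 0.1, 0.4]
finger_gap: 0.0598
```

>>> {"op": "carry_out", "data": {
  "moves": [0.3,0,0,0,0,0,0,-1,0,0,0,0,0,0,-1,0,0,0,0,0,0,-1,0,0,0,0,0,0,-1,0,0,0,0,0,0]
}}

```text
clock: 11.65
tcp_pos: [0.5086, 0.1858, 0.1389]
orientation: [0.0, 0.785, 0.62, -0.004]
wrist_force: [-1.3, -0.1, 0.7]
finger_gap: 0.0558
```

>>> {"op": "carry_out", "data": {
  "moves": [-1,0,0,-0.0007,0,0,-9.4,-1,0,0,-0.0007,0,0,-9.4,-1,0,0,-0.0007,0,0,-9.4,-1,0,0,-0.0007,0,0,-9.4,-1,0,0,-0.0007,0,0,-9.4]
}}

```text
clock: 12.28
tcp_pos: [0.5091, 0.1845, 0.1422]
orientation: [-0.0, 0.461, 0.887, -0.005]
wrist_force: [-0.2, 0.2, 0.8]
finger_gap: 0.056
```

Run:
```python
from h import *
s=env.get_state();q=s["orientation"];print(s["tcp_pos"].round(4),np.degrees(2*np.arctan2(q[2],q[1])).round(1),s["wrist_force"].round(1),s["ft_torque"].round(2),s["joint_pos"].round(3),s["finger_gap"],q.round(4))
```

```text
[0.5091 0.1845 0.1422] 125.1 [-0.2  0.2  0.8] [-0.21 -0.1  -0.04] [ 0.204  0.29  -0.176  1.112 -0.007 -0.409] 0.05597632483404176 [-5.000e-04  4.610e-01  8.874e-01 -4.900e-03]
```

>>> {"op": "carry_out", "data": {
  "moves": [0.7,0,0,0,0,0,0,0.7,0,0,0,0,0,0,0.7,0,0,0,0,0,0,0.7,0,0,0,0,0,0,0.7,0,0,0,0,0,9.6]
}}

```text
clock: 12.9
tcp_pos: [0.5088, 0.1846, 0.1415]
orientation: [-0.0, 0.538, 0.843, -0.005]
wrist_force: [-0.9, -0.2, -0.3]
finger_gap: 0.0726
```

>>> {"op": "carry_out", "data": {
  "moves": [0.7,0,0,0,0,0,9.6,0.7,0,0,0,0,0,9.6,0.7,0,0,0,0,0,9.6,0.7,0,0,0,0,0,9.6,0.4,0,0,0,0,0,0]
}}

```text
clock: 13.52
tcp_pos: [0.5087, 0.1847, 0.1413]
orientation: [0.001, 0.793, 0.609, -0.005]
wrist_force: [-0.6, 0.5, -0.2]
finger_gap: 0.0602
```

>>> {"op": "carry_out", "data": {
  "moves": [0.3,0,0,0,0,0,0,-1,0,0,0,0,0,0,-1,0,0,0,0,0,0,-1,0,0,0,0,0,0,-1,0,0,0,0,0,0]
}}

```text
clock: 14.15
tcp_pos: [0.5089, 0.1846, 0.1419]
orientation: [0.001, 0.791, 0.611, -0.005]
wrist_force: [0.4, -0.3, 0.9]
finger_gap: 0.0555
```

>>> {"op": "carry_out", "data": {
  "moves": [-1,0,0,-0.0007,0,0,-9.4,-1,0,0,-0.0007,0,0,-9.4,-1,0,0,-0.0007,0,0,-9.4,-1,0,0,-0.0007,0,0,-9.4,-1,0,0,-0.0007,0,0,-9.4]
}}

```text
clock: 14.78
tcp_pos: [0.5094, 0.1843, 0.1453]
orientation: [-0.0, 0.47, 0.883, -0.005]
wrist_force: [0.3, -0.7, 0.9]
finger_gap: 0.056
```

>>> {"op": "carry_out", "data": {
  "moves": [-1,0,0,-0.002,0,0,0,-1,0,0,-0.002,0,0,0,-1,0,0,-0.002,0,0,0,-1,0,0,0,0,0,0,-1,0,0,0,0,0,0]
}}

```text
clock: 15.4
tcp_pos: [0.5089, 0.1845, 0.1508]
orientation: [-0.001, 0.473, 0.881, -0.006]
wrist_force: [-0.2, 0.2, -0.3]
finger_gap: 0.0555
```

Run:
```python
from h import *
s=env.get_state();q=s["orientation"];print(s["tcp_pos"].round(4),np.degrees(2*np.arctan2(q[2],q[1])).round(1),s["wrist_force"].round(1),s["ft_torque"].round(2),s["joint_pos"].round(3),s["finger_gap"],q.round(4))
```

```text
[0.5089 0.1845 0.1508] 123.5 [-0.2  0.2 -0.3] [ 0.03  0.01 -0.02] [ 0.204  0.286 -0.16   1.134 -0.007 -0.381] 0.05548761349458666 [-8.000e-04  4.731e-01  8.810e-01 -5.600e-03]
```

The cap lifted 5.5 mm past the thread with no force, so it is free. I lift it clear, levelling the small tilt once it is above the neck, then check with a picture.

>>> {"op": "carry_out", "data": {
  "moves": [-1,0,0,-0.008,0,0,0,-1,0,0,-0.01,0,0,0,-1,0,0,-0.012,0,0,0,-1,0,0,-0.02,0,0,0,-1,0,0,-0.02,0,0,0]
}}

```text
clock: 16.02
tcp_pos: [0.5087, 0.1849, 0.2243]
orientation: [-0.001, 0.473, 0.881, -0.006]
wrist_force: [0.8, -0.2, 0.0]
finger_gap: 0.056
```

>>> {"op": "carry_out", "data": {
  "moves": [-1,0,0,-0.015,-0.6,0.2,0,-1,0,0,-0.01,0,0,0,-1,0,0,0,0,0,0,-1,0,0,0,0,0,0,-1,0,0,0,0,0,0]
}}

```text
clock: 16.65
tcp_pos: [0.5094, 0.1851, 0.2523]
orientation: [0.001, 0.473, 0.881, 0.001]
wrist_force: [-0.4, 0.8, -1.2]
finger_gap: 0.0555
```

Run:
```python
from h import *
s=env.get_state();q=s["orientation"];print(s["tcp_pos"].round(4),np.degrees(2*np.arctan2(q[2],q[1])).round(1),s["wrist_force"].round(1),s["joint_pos"].round(3),s["finger_gap"],q.round(4))
o=[]
for n,c in(("side",(150,90)),("top",(105,150))):
    g=cv2.cvtColor(env.read_camera(n),4)
    o.append(cv2.resize(g[c[1]:c[1]+100,c[0]:c[0]+100],None,fx=4,fy=4,interpolation=3))
cv2.imwrite("pics/near4.png",np.hstack(o))
```

```text
[0.5094 0.1851 0.2523] 123.5 [-0.4  0.8 -1.2] [ 0.2    0.24   0.03   1.359  0.    -0.384] 0.055546659323777184 [6.000e-04 4.735e-01 8.808e-01 5.000e-04]
```

View pics/near4.png

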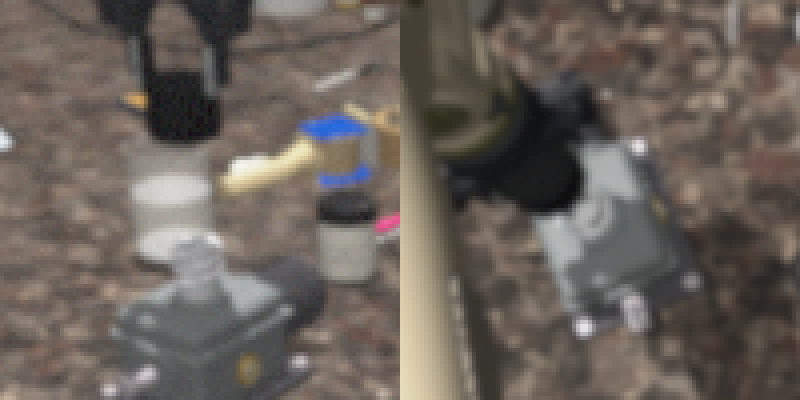

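The neck is bare (side crop (198,262)) and the cap hangs level in the jaws (183,108). I carry it to above the tray.

>>> {"op": "carry_out", "data": {
  "moves": [-1,-0.02,-0.017,0,0,0,0,-1,-0.03,-0.026,0,0,0,0,-1,-0.035,-0.03,0,0,0,0,-1,-0.035,-0.03,0,0,0,0,-1,-0.035,-0.03,0,0,0,0]
}}

```text
clock: 17.38
tcp_pos: [0.4834, -0.0199, 0.2498]
orientation: [-0.001, 0.47, 0.883, -0.0]
wrist_force: [0.7, -0.6, -1.1]
finger_gap: 0.0557
```

>>> {"op": "carry_out", "data": {
  "moves": [-1,-0.035,-0.03,0,0,0,0,-1,-0.035,-0.03,0,0,0,0,-1,-0.03,-0.026,0,0,0,0,-1,-0.02,-0.017,0,0,0,0,-1,0,0,0,0,0,0]
}}

```text
clock: 18.0
tcp_pos: [0.4626, -0.1847, 0.248]
orientation: [-0.002, 0.472, 0.881, -0.0]
wrist_force: [0.7, 0.1, -0.6]
finger_gap: 0.0556
```

Run:
```python
from h import *
from scipy.spatial.transform import Rotation as Ro
s=env.get_state();q=s["orientation"];R=Ro.from_quat(np.r_[q[1:],q[0]]).as_matrix();p=s["tcp_pos"]
print(p.round(4),s["wrist_force"].round(1),s["joint_pos"].round(3),s["finger_gap"],"zaxis",R[:,2].round(4))
print("to tray, tool axes",(R.T@(np.array([.460,-.213,p[2]])-p)).round(4), "level deg",np.degrees(R.T@np.cross(R[:,2],[0,0,-1])).round(2))
# cap underside height at the lifted picture: front bottom row 124.3
P=np.array([.5094,.1851,0]);d=np.array([.47,.72,0])/.86
for z in(.228,.232,.236,.240): print(z,proj("side",P-.029*d+[0,0,z]).round(1))
```

```text
[ 0.4626 -0.1847  0.248 ] [ 0.7  0.1 -0.6] [-0.541  0.159 -0.081  1.334 -0.    -1.128] 0.05556237089752594 zaxis [-0.0031  0.0013 -1.    ]
to tray, tool axes [-0.0221 -0.0178 -0.    ] level deg [-0.11 -0.16 -0.  ]
0.228 [[194.6 128.3]]
0.232 [[194.5 127. ]]
0.236 [[194.4 125.8]]
0.24 [[194.3 124.5]]
```

>>> {"op": "carry_out", "data": {
  "moves": [-1,-0.011,-0.009,0,0,0,0,-1,-0.011,-0.009,0.02,0,0,0,-1,0,0,0.035,0,0,0,-1,0,0,0.035,0,0,0,-1,0,0,0.035,0,0,0]
}}

```text
clock: 18.62
tcp_pos: [0.4625, -0.2141, 0.1227]
orientation: [0.002, 0.47, 0.883, -0.001]
wrist_force: [1.2, -0.4, -0.7]
finger_gap: 0.0559
```

>>> {"op": "carry_out", "data": {
  "moves": [-1,0,0,0.03,-0.1,-0.1,0,-1,0,0,0.02,0,0,0,-1,0,0,0.01,0,0,0,-1,0,0,0,0,0,0,-1,0,0,0,0,0,0]
}}

```text
clock: 19.25
tcp_pos: [0.4621, -0.2117, 0.059]
orientation: [0.001, 0.468, 0.884, -0.0]
wrist_force: [-0.0, 0.6, -0.8]
finger_gap: 0.0553
```

Run:
```python
from h import *
from scipy.spatial.transform import Rotation as Ro
s=env.get_state();q=s["orientation"];R=Ro.from_quat(np.r_[q[1:],q[0]]).as_matrix();p=s["tcp_pos"]
print(p.round(4),s["wrist_force"].round(1),s["finger_gap"])
print("to tray",(R.T@(np.array([.460,-.213,p[2]])-p)).round(4), "level deg",np.degrees(R.T@np.cross(R[:,2],[0,0,-1])).round(2))
o=[]
for n,c in(("side",(205,190)),("top",(230,170))):
    g=cv2.cvtColor(env.read_camera(n),4)
    o.append(cv2.resize(g[c[1]:c[1]+100,c[0]:c[0]+100],None,fx=4,fy=4,interpolation=3))
cv2.imwrite("pics/near5.png",np.hstack(o))
```

```text
[ 0.4621 -0.2117  0.059 ] [-0.   0.6 -0.8] 0.055286111434287674
to tray [ 0.0001 -0.0025 -0.    ] level deg [ 0.07  0.14 -0.  ]
```

View pics/near5.png

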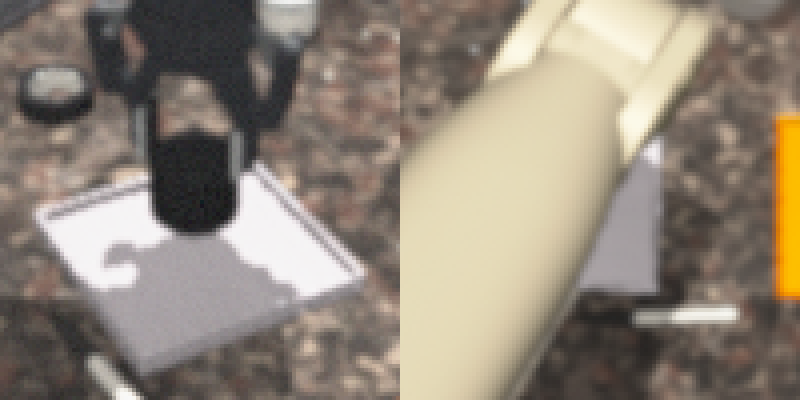

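The side crop shows the cap (195,185) held level above the middle of the steel tray. I go down to just above the floor, then by small steps while watching the force.

>>> {"op": "carry_out", "data": {
  "moves": [-1,0,0,0.012,0,0,0,-1,0,0,0.012,0,0,0,-1,0,0,0.006,0,0,0,-1,0,0,0.002,0,0,0,-1,0,0,0,0,0,0]
}}

```text
clock: 19.98
tcp_pos: [0.4625, -0.2122, 0.0254]
orientation: [0.002, 0.468, 0.884, -0.0]
wrist_force: [-2.1, -0.3, -1.1]
finger_gap: 0.0555
```

>>> {"op": "carry_out", "data": {
  "moves": [-1,0,0,0.001,0,0,0,-1,0,0,0.001,0,0,0,-1,0,0,0.001,0,0,0,-1,0,0,0,0,0,0,-1,0,0,0,0,0,0]
}}

```text
clock: 20.6
tcp_pos: [0.4633, -0.2126, 0.0244]
orientation: [0.003, 0.468, 0.884, -0.0]
wrist_force: [-0.3, 0.2, -1.2]
finger_gap: 0.0556
```

>>> {"op": "carry_out", "data": {
  "moves": [-1,0,0,0.0015,0,0,0,-1,0,0,0.0015,0,0,0,-1,0,0,0.0015,0,0,0,-1,0,0,0,0,0,0,-1,0,0,0,0,0,0]
}}

```text
clock: 21.22
tcp_pos: [0.4637, -0.2128, 0.0241]
orientation: [0.005, 0.468, 0.884, -0.0]
wrist_force: [-0.1, -0.5, -0.2]
finger_gap: 0.0557
```

>>> {"op": "carry_out", "data": {
  "moves": [-1,0,0,0,0,0,0,-1,0,0,0,0,0,0,-1,0,0,0.001,0,0,0,-1,0,0,0.0015,0,0,0,-1,0,0,0.0015,0,0,0]
}}

```text
clock: 21.85
tcp_pos: [0.4638, -0.2127, 0.0237]
orientation: [0.005, 0.468, 0.884, -0.001]
wrist_force: [-5.6, 2.0, 16.7]
finger_gap: 0.0555
```

Run:
```python
from h import *
from scipy.spatial.transform import Rotation as Ro
s=env.get_state();q=s["orientation"];R=Ro.from_quat(np.r_[q[1:],q[0]]).as_matrix();p=s["tcp_pos"]
print(p.round(4),s["wrist_force"].round(1),s["ft_torque"].round(2),s["finger_gap"],s["qvel"].round(3))
print("level deg",np.degrees(R.T@np.cross(R[:,2],[0,0,-1])).round(2))
g=cv2.cvtColor(env.read_camera("side"),4)
cv2.imwrite("pics/near6.png",cv2.resize(g[205:285,210:310],None,fx=6,fy=6,interpolation=3))
```

```text
[ 0.4638 -0.2127  0.0237] [-5.6  2.  16.7] [ 0.48  0.95 -0.  ] 0.05554788923721219 [ 0.001 -0.005 -0.005 -0.007 -0.002  0.   ]
level deg [0.2  0.54 0.  ]
```

View pics/near6.png

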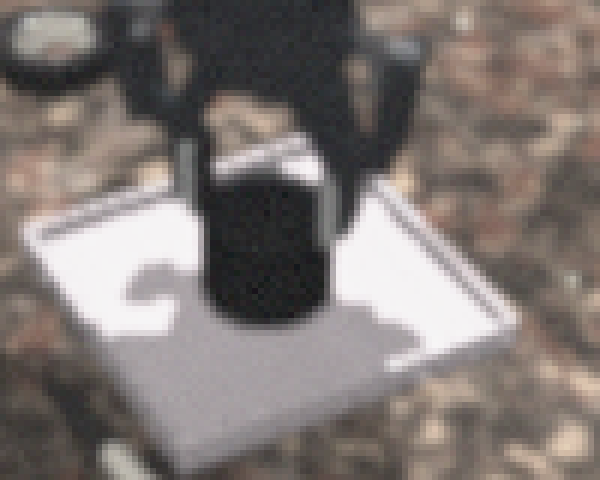

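Contact with the tray floor is confirmed at 17 N, and the cap sits in the tray at (265,250) in the crop. I relax, release, then raise straight up.

>>> {"op": "carry_out", "data": {
  "moves": [-1,0,0,0,0,0,0,-1,0,0,0,0,0,0,0.4,0,0,0,0,0,0,0.6,0,0,0,0,0,0,0.8,0,0,0,0,0,0],
  "squeeze": 20
}}

```text
clock: 22.52
tcp_pos: [0.4637, -0.2127, 0.0232]
orientation: [0.005, 0.468, 0.884, -0.001]
wrist_force: [0.0, -0.5, 0.4]
finger_gap: 0.0766
```

>>> {"op": "carry_out", "data": {
  "moves": [0.8,0,0,0,0,0,0,0.8,0,0,0,0,0,0,0.8,0,0,-0.01,0,0,0,0.8,0,0,-0.03,0,0,0,0.8,0,0,-0.04,0,0,0]
}}

```text
clock: 23.15
tcp_pos: [0.4608, -0.2108, 0.1031]
orientation: [0.001, 0.468, 0.884, -0.0]
wrist_force: [-0.1, -0.6, 0.1]
finger_gap: 0.0769
```

>>> {"op": "carry_out", "data": {
  "moves": [0.8,0,0,-0.04,0,0,0,0.8,0,0,-0.04,0,0,0,0.8,0,0,0,0,0,0,0.8,0,0,0,0,0,0,0.8,0,0,0,0,0,0]
}}

```text
clock: 23.78
tcp_pos: [0.4616, -0.2112, 0.1905]
orientation: [0.005, 0.468, 0.884, -0.001]
wrist_force: [-0.4, -0.1, -1.0]
finger_gap: 0.0767
```

Run:
```python
from h import *
s=env.get_state();print(s["tcp_pos"].round(4),s["wrist_force"].round(1),s["finger_gap"],s["clock"])
g=cv2.cvtColor(env.read_camera("side"),4)
cv2.imwrite("pics/near7.png",cv2.resize(g[130:310,140:340],None,fx=4,fy=3.3333*1.2,interpolation=3)[:600])
```

```text
[ 0.4616 -0.2112  0.1905] [-0.4 -0.1 -1. ] 0.07672787712076573 23.775
```

View pics/near7.png

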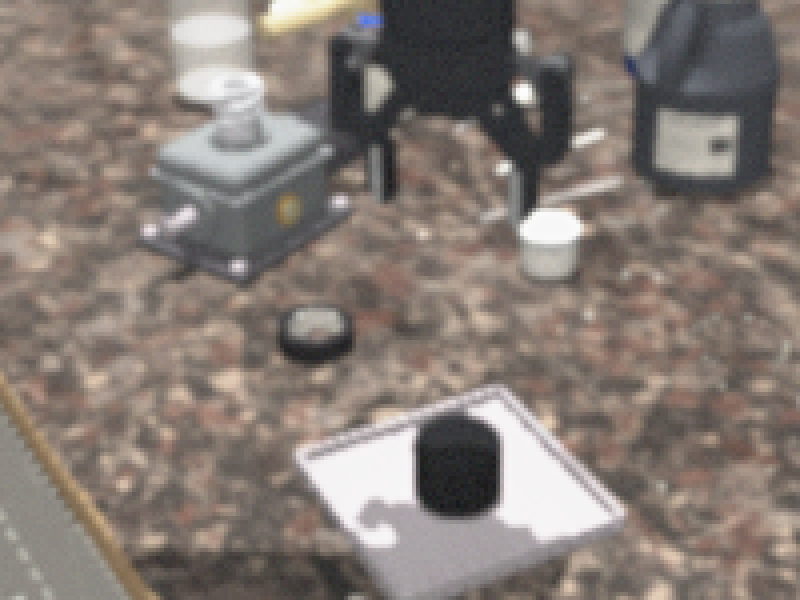

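The cap (458,465) stands flat in the steel tray, the neck (238,105) is bare, the jar and tape are where they were, and the gripper is clear. I hand in.

```bash
python3 -c "
from workcell import env
print(env.hand_in())"
```

```text
the job is handed in; nothing more can be done
None
```

The cap is off the neck and standing flat, open side down, near the middle of the steel tray. I handed the job in at about 24 s of the 64 s allowed.

- **Unscrewing:** I used five regrasped counter-clockwise turns of about 50° each, roughly 248° (4.3 rad) in all. The cap then lifted off with no force.
- **Placing:** I lowered it until it pressed on the tray floor at 17 N, the highest force I read in the job. I let that relax to about zero before opening the jaws, then raised the gripper straight up.
- **Last picture:** It shows the cap upright in the tray, the neck bare and the gripper clear. The ointment jar and the tape are where they were. The pen was outside that last crop; it was last seen, apparently unmoved, while the cap was above the tray.

Three readings disagreed slightly:
- The side and top cameras put the cap about 1 cm apart at first. I used a combined fit, and the jaws then closed on it with almost no side force.
- The jaw opening on the cap read 56 mm, against the 58 mm stated.
- The cap touched the floor a few mm earlier than estimated, and the tool was about 0.6° off vertical at release.

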